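# Seat the spice mill's hex rotor and park it at the spout

### The arm

A 6-joint arm with a two-finger parallel gripper is mounted at the origin on the work surface. World frame = base frame: x ahead of the robot, y to its left, z up, the work surface at z = 0. Lengths are in m, angles in degrees, forces in N, time in s.
With the tool pointing down it reaches from about 0.4 to 0.925 m from the base axis. Payload 3.4 kg.
Tool frame: the origin (TCP) lies at the very end of the fingers, on their centre line; the grasp point (between the pads) lies 19 mm behind it (manip.grip_point_offset is the distance from the TCP to the grasp point, in m); z points along the fingers, y is the line along which they close (so a half turn about z gives the same grasp; the last joint's range is limited). The gripper opens to 85 mm and grips with 20 to 120 N. Pads are 22 mm wide; open, the fingers measure 114 mm over their backs; the gripper's body (76 mm by 85 mm) begins 54 mm behind the grasp point. The pads swing forward as they close: fully open they stand 13 mm farther back than shut.
Start: joints at [-76.519, 17.578, 86.31, -0, 76.112, -4.211], TCP at [0.175, -0.548, 0.231] pointing down, gripper open.
Joint ranges: [-179.03, 179.03], [-60, 130.46], [8.19, 133.38], [-81.62, 261.62], [5.75, 156.47], [-153.77, 153.77]. Speed limits (degrees/s): [147.25, 147.25, 180, 180, 180, 180].

### API

Orientations are given as a 3x3 rotation matrix whose columns are the frame's x, y, z axes.
In Python, from station import readout, snapshot, camera_params, manip gives the robot as it stands.
- The arm moves only by the tool send_rows, never from a script. Its argument "series" is a list of rows, each a list of 6 numbers: the shift along the tool's x, y, z in m, then the turn, a rotation vector about the tool's x, y, z in degrees. A call has 1 to 20 rows; each row is the pose to reach, as a shift and turn from the pose commanded when the call began, along the tool's axes at that moment; what a row does not reach only later rows make up. A row lasts 1/10 s, in which the tool goes at most 50 mm and 8.59 degrees, less where a joint would pass 70% of its speed; a pose out of reach is approached as far as the arm can. A call with a gripper value outside its range is refused whole. "hand" is the gripper's target within -1 to 1 (fully open at 1, half-way at 0, shut at -1), set as the call begins (left out, the last holds). The fingers move at their own pace and stop on an object; "grip_force" is the grip in N (left out, the last holds). Time passes only in rows, so rows that repeat a pose let the fingers close. It gives the time, the measured TCP pose, the force, the opening and the grip force at its end, in the units of the state.
- readout.sense(): the state, without advancing time (a new reading comes with each control period).
- snapshot(name): name is "scene" or "side" or "wrist"; returns the picture (384x512x3 uint8, red, green, blue); there is no depth.
- camera_params(name): a dict with "fx", "fy", "cx", "cy" (pixels), "k1" (the pictures are not rectified: a ray, as slopes to the right and down, at radius r is drawn at 1 + k1 r^2 times it, then the intrinsics apply), "R" (3x3) and "t" (3): a world point X has camera coordinates R X + t. Camera axes: x right, y down, z forward; pixel columns grow to the right and rows downward; lengths in m; the calibration is good to about 2 mm. A picture is of the moment at which its call begins: read the wrist's pose just before it. camera_params takes no time and is no camera call; for the wrist camera it gives the pose at the moment of the call.
- manip.finish_job(): hands the job in; it is judged then, once.
The state is a dict: "time": time; "q": joint angles; "joint_velocities": joint speeds; "effort": joint torques, N m; "position": TCP position; "ee_rot": TCP orientation; "contact_force": force on the tool from outside, world axes, zero at the start; "wrist_torque": the same for the moment, N m; "opening": opening from 0.0 (shut) to 1.0 (fully open); "grip_force": force on a finger pad.
Only numpy, scipy, OpenCV 4.12 (cv2) and the standard library are available. Lean on these libraries where they do the work, as an engineer would, in place of code of your own. Each camera call takes 0.05 s, during which the arm holds its last target. There are 200 camera calls.

### The job

The rotor plate of the spice mill is standing high because the hexagon under it is not lined up with the hidden drive: pressing gently in its finger cup, work the plate round little by little until it drops fully home. Then, with it down, turn it on until the finger cup stands right at the pouring spout, and leave it there. Leave the shakers and the spoon alone.

Things in the scene. Friction and masses are not known exactly. Their poses are not given: they have to be found in the camera images.
- mill: White round spice mill fixed to the counter: drum 164 mm across (foot 176), rim 86 mm high, 6 mm wall. Origin at the centre of its underside, z up on the mill's axis, x towards the steel pouring spout, a chute 44 mm wide that sticks out below the rim to 127 mm from the axis.
- mill_drive (a point): Point on the mill's axis, 70 mm up: top of the drive plate inside, hidden under the rotor, with a hexagonal recess at an unknown angle about the axis. The drive is stiff (0.55 N m, about 13 N at the finger cup): it stays put while the rotor rubs over it, which takes 4 to 9 N at the cup under a light press, and turns only once the hexagon has caught.
- rotor: Aluminium rotor plate, captive on the mill's axis: it only turns (easily, either way) and sinks 12 mm. Disc 148 mm across, 8 mm thick; under it an unseen hexagonal boss, 53 mm across flats, 12 mm deep. Origin on the axis at the boss's underside, z up, x towards the finger cup; 70 mm above the counter when standing high, 58 mm when home.
- rotor_top (a point): On the axis, level with the disc's top: 90 mm above the counter when high (4 mm above the rim), 78 mm when home. A seal holds it up; within about 5 degrees of a fit (every 60 degrees) a press of 5 to 8 N sinks it. A side push can jam it when barely in (the push rises to 15 N): let it spring back, then press. Home, it stays down; turning it (15 N at the cup) turns the drive; it stays where left.
- rotor_cup (a point): Centre of the floor of the finger cup, an open round cup on the disc, 42 mm from the axis: 46 mm inside, 54 mm outside diameter, walls 17 mm high, polished and slippery; floor 1 mm above the disc's top. It starts 81 to 99 degrees counter-clockwise (from above) of the spout, and 13 to 47 degrees from a fit either way.
- mill_park (a point): Point fixed to the mill, 42 mm from its axis towards the spout and 100 mm above the counter: the finger cup's centre belongs under it at the end.
- shaker_a: Glass shaker with perforated chrome cap, 100 mm high, 56 mm across, standing beside the mill; bystander. Origin at the centre of its underside.
- shaker_b: A second, equal glass shaker; bystander. Origin at the centre of its underside.
- spoon: Bamboo spoon, 200 mm long, lying on the right of the mill; bystander. Origin under its middle.

How it is judged:
By the outcome, as a careful person would: the job done as asked, in the order asked, and still so for the second after the job is handed in, with the robot touching nothing.
It also fails if it takes over 51 s, if anything falls off the work surface, if the arm or the gripper's body presses on something with over 40 N, if the wrist force passes 120 N, or if a joint passes its speed limit or range.

## Working session

There is one attempt and no reset: what is moved stays moved. The work goes in short steps, Python scripts to look and compute and a tool call to move; the robot and the scene stay as the last step left them, time stands still between calls to the robot, and variables do not carry over. Pictures are saved under pics/ and viewed, at most 10 in all, crops included, and the job is handed in when it is done.

Besides the shell and the picture viewer there is one more tool, called after "Call:" in YAML: its name, and indented under it one key for each argument. send_rows: Moves the arm, as the interface text tells. Its arguments: {"type":"object","properties":{"series":{"type":"array"},"hand":{"type":"number"},"grip_force":{"type":"number"}},"required":["series"]}

```bash
ls; mkdir -p pics; python3 - <<'E'
from station import readout, snapshot, camera_params, manip
import cv2,numpy as np
s=readout.sense();print({k:np.round(s[k],3).tolist() for k in s})
a=[]
for n in("scene","side"):
    p=snapshot(n);cv2.imwrite(f"pics/{n}0.png",p[:,:,::-1]);a.append(p)
    c=camera_params(n);print(n,c)
cv2.imwrite("pics/both0.png",cv2.resize(np.vstack(a)[:,:,::-1],(448,600)))
E
```

```text
pics
{'time': 0.0, 'q': [-76.517, 17.623, 86.384, -0.001, 76.109, -4.209], 'joint_velocities': [-0.031, -0.053, 0.014, -0.12, -0.061, 0.028], 'effort': [0.0, -45.755, -25.192, -0.0, 0.014, -0.0], 'position': [0.175, -0.547, 0.23], 'ee_rot': [[0.953, 0.304, -0.0], [0.304, -0.953, 0.002], [0.0, -0.002, -1.0]], 'contact_force': [-0.175, 0.475, -0.611], 'wrist_torque': [-0.045, 0.032, 0.047], 'grip_force': 0.0, 'opening': 0.999}
scene {'fx': 425.0109517787586, 'fy': 425.0109517787586, 'cx': 259.832175990249, 'cy': 189.91452674436673, 'k1': -0.059655718405475136, 'R': array([[-0.66838087,  0.74375572,  0.0097184 ],
       [ 0.39335306,  0.36451802, -0.8440379 ],
       [-0.63130054, -0.56031603, -0.53619546]]), 't': array([ 0.36553907, -0.13376547,  1.39692588])}
side {'fx': 374.2564716523623, 'fy': 374.2564716523623, 'cx': 257.9945759410975, 'cy': 194.94299958646158, 'k1': -0.08848715217576011, 'R': array([[-0.99853241, -0.05410418, -0.00240285],
       [-0.02926861,  0.57644072, -0.81661462],
       [ 0.04556736, -0.81534584, -0.57717829]]), 't': array([0.53600255, 0.09160801, 0.84412635])}
```

View pics/scene0.png

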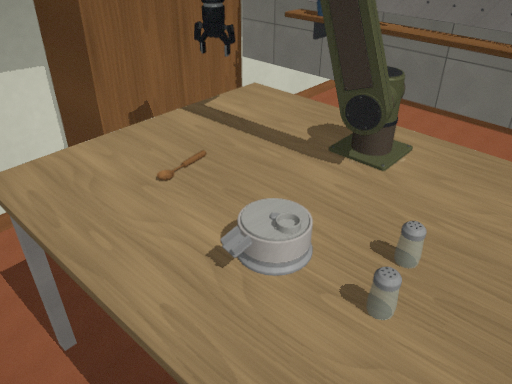

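View pics/side0.png

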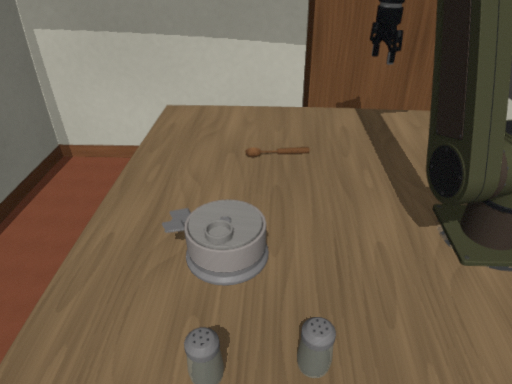

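Scene picture: mill rim ellipse centred near (275,218), cup near (289,223), spout tip near (236,243), shakers at (409,243) and (384,292). Side picture: rim centre near (227,224), cup near (219,232), spout near (178,220), shakers near (203,355) and (316,345).

```bash
cat > h.py <<'E'
import numpy as np,cv2
from station import readout, snapshot, camera_params, manip
def cast(c,uv,z):
    K=np.array([[c["fx"],0,c["cx"]],[0,c["fy"],c["cy"]],[0,0,1]])
    p=cv2.undistortPoints(np.array(uv,float).reshape(-1,1,2),K,np.array([c["k1"],0,0,0.]))[:,0]
    R=np.array(c["R"]);o=-R.T@np.array(c["t"])
    d=np.c_[p,np.ones(len(p))]@R
    return o+d*((z-o[2])/d[:,2])[:,None]
def proj(c,X):
    K=np.array([[c["fx"],0,c["cx"]],[0,c["fy"],c["cy"]],[0,0,1]])
    return cv2.projectPoints(np.array(X,float).reshape(-1,3),cv2.Rodrigues(np.array(c["R"]))[0],np.array(c["t"]),K,np.array([c["k1"],0,0,0.]))[0][:,0]
E
python3 - <<'E'
from h import *
for n,m,cup,sp in(("scene",(275,218),(289,222),(236,243)),("side",(227,224),(219,231),(178,220))):
    c=camera_params(n)
    print(n,cast(c,[m],.088)[0],cast(c,[cup],.108)[0],cast(c,[sp],.06)[0])
c=camera_params("wrist");print(c)
s=readout.sense();R=np.array(s["ee_rot"]);o=-c["R"].T@c["t"]
print("cam in tool",R.T@(o-s["position"]),R.T@c["R"].T)
a=cv2.imread("pics/scene0.png")[185:285,205:335];b=cv2.imread("pics/side0.png")[185:285,150:280]
cv2.imwrite("pics/crop0.png",np.hstack([cv2.resize(a,None,fx=3,fy=3,interpolation=2),cv2.resize(b,None,fx=3,fy=3,interpolation=2)]))
E
```

```text
scene [0.5997149  0.09049121 0.088     ] [0.61205782 0.13795993 0.108     ] [0.69333324 0.06352142 0.06      ]
side [0.59300333 0.09592632 0.088     ] [0.60147809 0.14087359 0.108     ] [0.70502346 0.05484966 0.06      ]
{'fx': 325.7607536556401, 'fy': 325.7607536556401, 'cx': 255.07570168922476, 'cy': 187.70220366401585, 'k1': -0.06131814252324032, 'R': array([[ 0.30424365, -0.95259173, -0.00219255],
       [-0.91174267, -0.29186233,  0.2890358 ],
       [-0.27597303, -0.08593826, -0.95731578]]), 't': array([-0.57301967, -0.03692442,  0.3809376 ])}
cam in tool [ 0.07494857 -0.00082468 -0.14359583] [[ 3.36476890e-04 -9.57278562e-01 -2.89167152e-01]
 [ 9.99999876e-01  4.28547864e-04 -2.55087184e-04]
 [ 3.68111459e-04 -2.89167031e-01  9.57278587e-01]]
```

View pics/crop0.png

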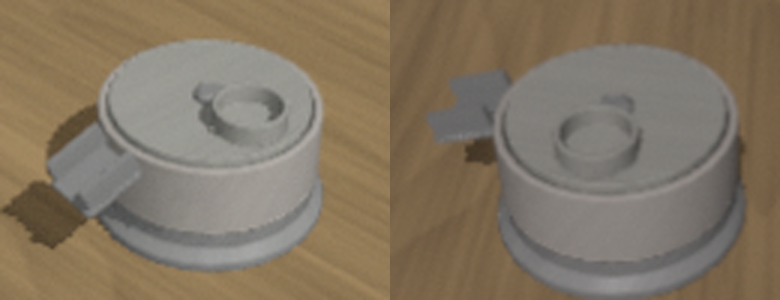

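Wrist view next: tool over the mill, fingers shut (rim centre ≈ (0.597, 0.093), spout heading ≈ −19°, cup ≈ 97° from it, consistent with the given range).

Call:
send_rows:
  series:
    - [0.597,-0.483,0,0,0,0]
    - [0.597,-0.483,0,0,0,0]
    - [0.597,-0.483,0,0,0,0]
    - [0.597,-0.483,0,0,0,0]
    - [0.597,-0.483,0,0,0,0]
    - [0.597,-0.483,0,0,0,0]
    - [0.597,-0.483,0,0,0,0]
    - [0.597,-0.483,0,0,0,0]
    - [0.597,-0.483,0,0,0,0]
    - [0.597,-0.483,0,0,0,0]
    - [0.597,-0.483,0,0,0,0]
    - [0.597,-0.483,0,0,0,0]
    - [0.597,-0.483,0,0,0,0]
    - [0.597,-0.483,0,0,0,0]
    - [0.597,-0.483,0,0,0,0]
    - [0.597,-0.483,0,0,0,0]
    - [0.597,-0.483,0,0,0,0]
    - [0.597,-0.483,0,0,0,0]
    - [0.597,-0.483,0,0,0,0]
  hand: -1
  grip_force: 40

```text
time: 2.0
position: [0.5955, 0.0923, 0.2311]
ee_rot: [[0.953, 0.303, -0.002], [0.303, -0.953, -0.001], [-0.002, 0.0, -1.0]]
contact_force: [-1.3, -0.6, 0.6]
opening: -0.001
grip_force: 0.0
```

```bash
python3 - <<'E'
from h import *
import pickle
s=readout.sense();print({k:np.round(s[k],3).tolist() for k in s})
c=camera_params("wrist");p=snapshot("wrist")
pickle.dump(c,open("w1.pkl","wb"));cv2.imwrite("pics/w1.png",p[:,:,::-1])
E
```

```text
{'time': 2.0, 'q': [4.821, 19.833, 82.864, -0.042, 77.395, 77.207], 'joint_velocities': [-0.45, -0.469, -0.134, 0.302, -0.029, 0.173], 'effort': [0.582, -48.092, -25.646, 0.04, -0.02, -0.004], 'position': [0.596, 0.092, 0.231], 'ee_rot': [[0.953, 0.303, -0.002], [0.303, -0.953, -0.001], [-0.002, 0.0, -1.0]], 'contact_force': [-1.269, -0.584, 0.588], 'wrist_torque': [-0.027, 0.03, -0.019], 'grip_force': 0.0, 'opening': -0.001}
```

View pics/w1.png

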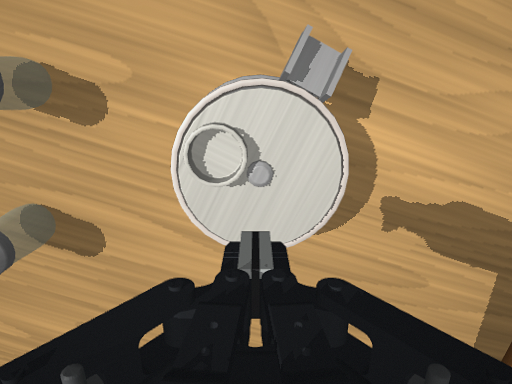

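Wrist picture: rim disc centred near (260,165), hub knob at (260,173), cup rim at (217,155), spout side walls running (282,80)→(309,27) and (327,100)→(349,50). Fitting circles to these on their height planes.

```bash
cat > fit.py <<'E'
from h import *
from scipy.optimize import least_squares
def circ(P,r0=None):
    c0=P.mean(0)
    for _ in range(4):
        f=least_squares(lambda q:np.hypot(P[:,0]-q[0],P[:,1]-q[1])-q[2],[*c0,r0 or .05],loss="soft_l1",f_scale=.001)
        e=np.abs(f.fun_raw if hasattr(f,'fun_raw') else np.hypot(P[:,0]-f.x[0],P[:,1]-f.x[1])-f.x[2])
        P=P[e<max(.0015,np.median(e)*2.5)];c0=f.x[:2]
    return f.x,len(P),e.std()
def radial(img,ctr,r,frm,to,c,z):
    "points of strongest step along rays from ctr (px)"
    out=[]
    for a in np.radians(np.arange(0,360,3)):
        t=np.arange(frm,to,.5);v=np.array([np.cos(a),np.sin(a)])
        q=(np.array(ctr)+t[:,None]*v).astype(np.float32)
        s=cv2.remap(img,q[None,:,0],q[None,:,1],1)[0]
        g=np.abs(s[4:]-s[:-4]);k=g.argmax()
        out.append(np.array(ctr)+t[k+2]*v)
    return np.array(out)
E
python3 - <<'E'
from fit import *
import pickle
c=pickle.load(open("w1.pkl","rb"));im=cv2.imread("pics/w1.png")
sat=cv2.cvtColor(im,cv2.COLOR_BGR2HSV)[:,:,1].astype(np.float32)
P=radial(sat,(260,163),0,70,105,c,.086)
P=P[(P[:,1]<225)&~((P[:,0]>275)&(P[:,1]<110))]
m,n,e=circ(cast(c,P,.086)[:,:2],.082);print("rim",m,n,e)
print("hub",cast(c,[(260,173)],.095)[0])
g=cv2.cvtColor(im,cv2.COLOR_BGR2GRAY).astype(np.float32)
for z,f,t in((.107,26,36),(.107,18,29)):
    P=radial(g,(217,155),0,f,t,c,z);x=circ(cast(c,P,z)[:,:2],.025);print("cup",x)
    d=x[0][:2]-m[:2];print("dir",np.degrees(np.arctan2(d[1],d[0])),np.hypot(*d))
# spout: low-saturation grey pixels outside drum
msk=(sat<60)&(np.hypot(*(np.indices(sat.shape)[::-1]-np.array([260,163])[:,None,None]))>96)
msk=msk.astype(np.uint8);msk[:, :270]=0;msk[:,370:]=0;msk[115:]=0
msk=cv2.morphologyEx(msk,cv2.MORPH_OPEN,np.ones((3,3)))
ct=max(cv2.findContours(msk,0,1)[0],key=cv2.contourArea)
r=cv2.minAreaRect(ct);b=cv2.boxPoints(r);print(b.tolist())
for z in(.05,.06,.07):
    B=cast(c,b,z)[:,:2];L=[np.linalg.norm(B[i]-B[(i+1)%4]) for i in range(4)]
    B=B-m[:2];far=B[np.argsort(-np.hypot(*B.T))[:2]].mean(0)
    print(z,np.round(L,4),"tip",np.hypot(*far),np.degrees(np.arctan2(far[1],far[0])))
    for i in range(4):
        d=B[(i+1)%4]-B[i];print("   edge ang",np.degrees(np.arctan2(d[1],d[0])))
E
```

```text
rim [0.59973039 0.09040336 0.08156779] 65 0.0003170721909866966
hub [0.60021211 0.09013773 0.095     ]
cup (array([0.60694871, 0.13056461, 0.02463041]), 112, np.float64(0.0004268571112516438))
dir 79.81082607173995 0.04080478217457328
cup (array([0.60796096, 0.12975098, 0.0220929 ]), 83, np.float64(0.0002920864531243369))
dir 78.18546068312384 0.04019921924331118
[[281.285400390625, 68.45759582519531], [306.77349853515625, 23.598560333251953], [355.75592041015625, 51.42948913574219], [330.267822265625, 96.28852844238281]]
0.05 [0.0456 0.0527 0.0466 0.0542] tip 0.13615498811565951 -11.817628340358379
   edge ang -12.14080896725523
   edge ang -99.08600809790035
   edge ang 169.83368354738946
   edge ang 79.78088566180499
0.06 [0.0442 0.051  0.0452 0.0526] tip 0.13382993330674828 -11.306733225838325
   edge ang -12.140808967255245
   edge ang -99.0860080979004
   edge ang 169.83368354738948
   edge ang 79.78088566180487
0.07 [0.0428 0.0494 0.0438 0.0509] tip 0.13151589495931917 -10.777816288101887
   edge ang -12.140808967255223
   edge ang -99.08600809790043
   edge ang 169.83368354738948
   edge ang 79.78088566180487
```

Call:
send_rows:
  series:
    - [0.0231,-0.0331,0.03,0,0,0]
    - [0.0231,-0.0331,0.07,0,0,0]
    - [0.0231,-0.0331,0.1,0,0,0]
    - [0.0231,-0.0331,0.115,0,0,0]
    - [0.0231,-0.0331,0.115,0,0,0]
    - [0.0231,-0.0331,0.12,0,0,0]
    - [0.0231,-0.0331,0.125,0,0,0]
    - [0.0231,-0.0331,0.13,0,0,0]
    - [0.0231,-0.0331,0.135,0,0,0]
    - [0.0231,-0.0331,0.135,0,0,0]
    - [0.0231,-0.0331,0.135,0,0,0]

```text
time: 3.15
position: [0.6086, 0.1324, 0.0964]
ee_rot: [[0.953, 0.304, -0.0], [0.304, -0.953, 0.0], [-0.0, -0.0, -1.0]]
contact_force: [0.1, 0.5, 0.8]
opening: -0.003
grip_force: 0.0
```

```bash
cat > st.py <<'E'
from h import *
C=np.array([.5999,.0903])
s=readout.sense();p=np.array(s["position"]);d=p[:2]-C
print("t",s["time"],"pos",p.round(4),"F",np.round(s["contact_force"],1),"tau",np.round(s["wrist_torque"],2),"r",np.hypot(*d).round(4),"ang",np.degrees(np.arctan2(d[1],d[0])).round(1))
E
python3 st.py; python3 - <<'E'
from h import *
import pickle
cv2.imwrite("pics/w2.png",cv2.resize(snapshot("wrist")[:,:,::-1],None,fx=1.5,fy=1.5))
E
```

```text
t 3.15 pos [0.6086 0.1324 0.0964] F [0.1 0.5 0.8] tau [-0.03 -0.04  0.04] r 0.043 ang 78.3
```

View pics/w2.png

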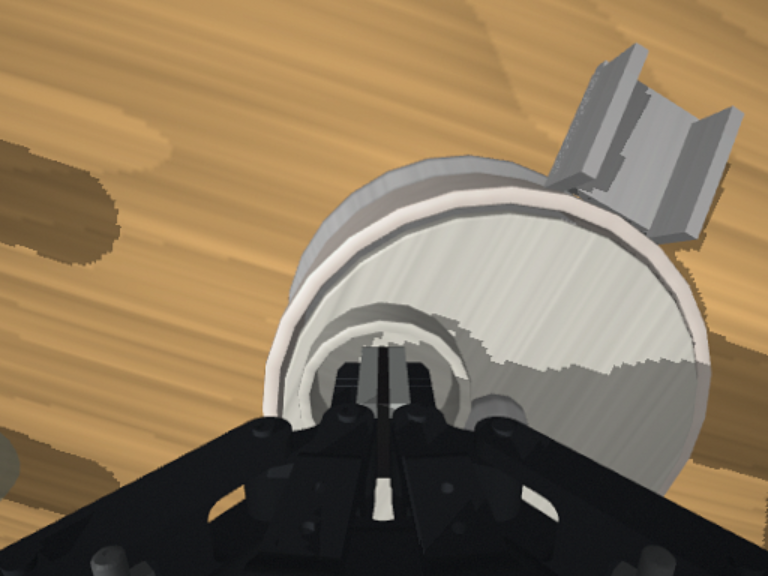

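Wrist picture: shut fingers at about (383,375), inside and centred in the cup ring (300–470 wide), clear of its walls; spout walls end at (642,47) and (739,110). Pressing down gently to learn the stiffness.

Call:
send_rows:
  series:
    - [0,0,0.003,0,0,0]
    - [0,0,0.0055,0,0,0]
    - [0,0,0.0065,0,0,0]
    - [0,0,0.0065,0,0,0]

```text
time: 3.6
position: [0.6089, 0.1324, 0.0905]
ee_rot: [[0.953, 0.304, 0.001], [0.304, -0.953, 0.0], [0.001, 0.0, -1.0]]
contact_force: [-1.1, 0.1, 4.1]
opening: -0.002
grip_force: 2.1
```

```bash
python3 st.py
```

```text
t 3.6 pos [0.6089 0.1324 0.0905] F [-1.1  0.1  4.1] tau [-0.03  0.14  0.03] r 0.0431 ang 77.9
```

```bash
cat > arc.py <<'E'
import sys
from h import *
C=np.array([.5999,.0903])
s=readout.sense();p=np.array(s["position"])[:2];R=np.array(s["ee_rot"])[:2,:2]
d=p-C;a0=np.degrees(np.arctan2(d[1],d[0]));r=float(sys.argv[1])
for a in map(float,sys.argv[2:]):
    t=np.radians(a);w=C+r*np.array([np.cos(t),np.sin(t)])-p
    print(a,(w@R).round(4))
E
python3 arc.py .042 74 70 66 63 60 57 54
```

```text
74.0 [0.0019 0.0025]
70.0 [0.0043 0.0042]
66.0 [0.0065 0.006 ]
63.0 [0.0081 0.0076]
60.0 [0.0096 0.0091]
57.0 [0.0111 0.0108]
54.0 [0.0124 0.0125]
```

Call:
send_rows:
  series:
    - [0.001,0.0014,0.0002,0,0,0]
    - [0.0019,0.0025,0.0002,0,0,0]
    - [0.0031,0.0034,0.0002,0,0,0]
    - [0.0043,0.0042,0.0002,0,0,0]
    - [0.0054,0.0051,0.0002,0,0,0]
    - [0.0065,0.006,0.0002,0,0,0]
    - [0.0065,0.006,0.0002,0,0,0]

```text
time: 4.3
position: [0.6153, 0.1293, 0.0903]
ee_rot: [[0.953, 0.304, -0.002], [0.304, -0.953, 0.001], [-0.002, -0.002, -1.0]]
contact_force: [-4.7, 2.4, 6.7]
opening: -0.005
grip_force: 6.0
```

```bash
python3 st.py; python3 arc.py .042 66 63 60 57 54
```

```text
t 4.3 pos [0.6153 0.1293 0.0903] F [-4.7  2.4  6.7] tau [ 0.26  0.72 -0.06] r 0.0419 ang 68.5
66.0 [0.0015 0.0011]
63.0 [0.0031 0.0026]
60.0 [0.0046 0.0042]
57.0 [0.006  0.0059]
54.0 [0.0074 0.0076]
```

Call:
send_rows:
  series:
    - [0.0008,0.0007,0,0,0,0]
    - [0.0016,0.0015,0,0,0,0]
    - [0.0024,0.0023,0,0,0,0]
    - [0.0031,0.0031,0,0,0,0]
    - [0.0038,0.0039,0,0,0,0]
    - [0.0045,0.0048,0,0,0,0]
    - [0.0045,0.0048,0,0,0,0]

```text
time: 5.0
position: [0.6201, 0.1261, 0.0902]
ee_rot: [[0.953, 0.304, -0.004], [0.304, -0.953, 0.001], [-0.003, -0.002, -1.0]]
contact_force: [-4.8, 2.3, 8.5]
opening: 0.002
grip_force: 7.1
```

```bash
cat > arc.py <<'E'
import sys
from h import *
# offsets in tool axes between commanded angles on the arc: arc.py r a0 a1 a2 ...
r,a0,*A=map(float,sys.argv[1:]);R=np.array(readout.sense()["ee_rot"])[:2,:2]
f=lambda a:r*np.array([np.cos(np.radians(a)),np.sin(np.radians(a))])
for a in A: print(a,((f(a)-f(a0))@R).round(4))
E
python3 st.py; python3 arc.py .042 57 55.5 54 52.5 51 49.5 48 46.5 45
```

```text
t 5.0 pos [0.6201 0.1261 0.0902] F [-4.8  2.3  8.5] tau [ 0.29  0.92 -0.06] r 0.0411 ang 60.6
55.5 [0.0007 0.0009]
54.0 [0.0013 0.0017]
52.5 [0.002  0.0026]
51.0 [0.0026 0.0035]
49.5 [0.0032 0.0045]
48.0 [0.0038 0.0054]
46.5 [0.0043 0.0064]
45.0 [0.0048 0.0073]
```

Call:
send_rows:
  series:
    - [0.0007,0.0009,-0.0001,0,0,0]
    - [0.0013,0.0017,-0.0002,0,0,0]
    - [0.002,0.0026,-0.0002,0,0,0]
    - [0.0026,0.0035,-0.0002,0,0,0]
    - [0.0026,0.0035,-0.0002,0,0,0]

```text
time: 5.5
position: [0.6239, 0.1235, 0.0902]
ee_rot: [[0.953, 0.304, -0.004], [0.304, -0.953, 0.001], [-0.003, -0.002, -1.0]]
contact_force: [-4.8, 1.4, 7.5]
opening: -0.004
grip_force: 5.9
```

```bash
python3 st.py; python3 arc.py .042 51 49.5 48 46.5 45 43.5 42 
```

```text
t 5.5 pos [0.6239 0.1235 0.0902] F [-4.8  1.4  7.5] tau [ 0.22  0.82 -0.06] r 0.0409 ang 54.2
49.5 [0.0006 0.0009]
48.0 [0.0012 0.0019]
46.5 [0.0017 0.0028]
45.0 [0.0022 0.0038]
43.5 [0.0027 0.0048]
42.0 [0.0032 0.0058]
```

Call:
send_rows:
  series:
    - [0.0006,0.0009,0,0,0,0]
    - [0.0012,0.0019,0,0,0,0]
    - [0.0017,0.0028,0,0,0,0]
    - [0.0022,0.0038,0,0,0,0]
    - [0.0022,0.0038,0,0,0,0]

```text
time: 6.0
position: [0.6281, 0.1202, 0.0902]
ee_rot: [[0.953, 0.304, -0.002], [0.304, -0.953, 0.0], [-0.002, -0.001, -1.0]]
contact_force: [-3.5, 0.2, 5.5]
opening: -0.002
grip_force: 3.7
```

```bash
python3 st.py; python3 arc.py .042 45 43.5 42 40.5 39;python3 - <<'E'
from h import *
cv2.imwrite("pics/w3.png",cv2.resize(snapshot("wrist")[:,:,::-1],None,fx=1.5,fy=1.5))
E
```

```text
t 6.0 pos [0.6281 0.1202 0.0902] F [-3.5  0.2  5.5] tau [ 0.04  0.45 -0.03] r 0.0411 ang 46.7
43.5 [0.0005 0.001 ]
42.0 [0.001 0.002]
40.5 [0.0014 0.003 ]
39.0 [0.0018 0.004 ]
```

View pics/w3.png

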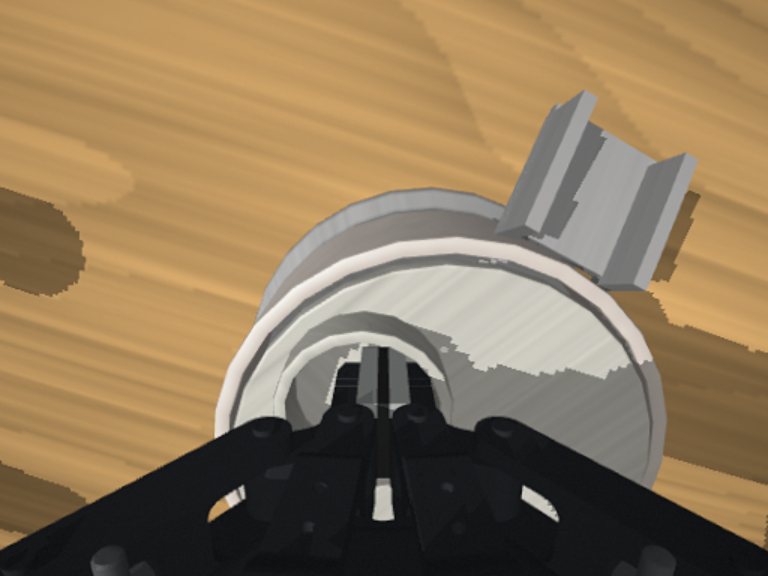

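Wrist picture: the cup (ring 275–452 wide) has travelled with the fingers at (383,370), which sit against its right wall; the rotor is turning, still high.

Call:
send_rows:
  series:
    - [0.0005,0.001,0.0002,0,0,0]
    - [0.001,0.002,0.0003,0,0,0]
    - [0.0014,0.003,0.0003,0,0,0]
    - [0.0018,0.004,0.0003,0,0,0]
    - [0.0018,0.004,0.0003,0,0,0]

```text
time: 6.55
position: [0.6323, 0.1164, 0.0893]
ee_rot: [[0.953, 0.304, -0.0], [0.304, -0.953, -0.0], [-0.0, 0.0, -1.0]]
contact_force: [-1.7, 0.1, 0.3]
opening: 0.0
grip_force: 1.2
```

```bash
python3 st.py; python3 arc.py .042 39 37.5 36 34.5 33
```

```text
t 6.55 pos [0.6323 0.1164 0.0893] F [-1.7  0.1  0.3] tau [ 0.05  0.16 -0.  ] r 0.0416 ang 38.9
37.5 [0.0004 0.001 ]
36.0 [0.0007 0.0021]
34.5 [0.0011 0.0031]
33.0 [0.0014 0.0042]
```

It has begun to give under the press. Easing the side push, then pressing straight down.

Call:
send_rows:
  series:
    - [-0.0004,-0.001,0.0,0,0,0]
    - [-0.0006,-0.0015,0.001,0,0,0]
    - [-0.0006,-0.0015,0.002,0,0,0]
    - [-0.0006,-0.0015,0.003,0,0,0]
    - [-0.0006,-0.0015,0.003,0,0,0]

```text
time: 7.05
position: [0.6314, 0.1179, 0.0865]
ee_rot: [[0.953, 0.304, 0.0], [0.304, -0.953, 0.0], [0.0, 0.0, -1.0]]
contact_force: [-0.3, -0.7, 1.0]
opening: 0.002
grip_force: 0.6
```

```bash
python3 st.py
```

```text
t 7.05 pos [0.6314 0.1179 0.0865] F [-0.3 -0.7  1. ] tau [-0.06 -0.08  0.02] r 0.0419 ang 41.2
```

Call:
send_rows:
  series:
    - [0,0,0.0015,0,0,0]
    - [0,0,0.003,0,0,0]
    - [0,0,0.0045,0,0,0]
    - [0,0,0.006,0,0,0]
    - [0,0,0.0072,0,0,0]
    - [0,0,0.008,0,0,0]
    - [0,0,0.0085,0,0,0]
    - [0,0,0.0085,0,0,0]

```text
time: 7.85
position: [0.6313, 0.118, 0.0789]
ee_rot: [[0.953, 0.304, 0.001], [0.304, -0.953, 0.0], [0.001, 0.0, -1.0]]
contact_force: [-0.9, -0.8, 5.7]
opening: 0.001
grip_force: 3.2
```

```bash
python3 st.py
```

```text
t 7.85 pos [0.6313 0.118  0.0789] F [-0.9 -0.8  5.7] tau [-0.03  0.12  0.01] r 0.0419 ang 41.4
```

Call:
send_rows:
  series:
    - [0,0,0.0008,0,0,0]
    - [0,0,0.0016,0,0,0]
    - [0,0,0.002,0,0,0]
    - [0,0,0.002,0,0,0]

```text
time: 8.25
position: [0.6316, 0.1181, 0.0782]
ee_rot: [[0.953, 0.304, 0.002], [0.304, -0.953, 0.0], [0.002, 0.0, -1.0]]
contact_force: [-2.4, -0.2, 13.6]
opening: 0.003
grip_force: 6.6
```

```bash
python3 st.py;python3 - <<'E'
from h import *
c=camera_params("wrist")
import pickle
p=snapshot("wrist");pickle.dump((c,p),open("w4.pkl","wb"))
cv2.imwrite("pics/w4.png",cv2.resize(p[:,:,::-1],None,fx=1.5,fy=1.5,interpolation=2))
E
python3 arc.py .042 41 39 37 35 33 31 29 27 25 23 21 19 17 15
```

```text
t 8.25 pos [0.6316 0.1181 0.0782] F [-2.4 -0.2 13.6] tau [-0.08  0.45 -0.05] r 0.0421 ang 41.2
39.0 [0.0006 0.0014]
37.0 [0.0011 0.0027]
35.0 [0.0015 0.0041]
33.0 [0.0019 0.0055]
31.0 [0.0023 0.007 ]
29.0 [0.0026 0.0084]
27.0 [0.0029 0.0098]
25.0 [0.0031 0.0113]
23.0 [0.0032 0.0127]
21.0 [0.0034 0.0142]
19.0 [0.0034 0.0157]
17.0 [0.0034 0.0171]
15.0 [0.0034 0.0186]
```

View pics/w4.png

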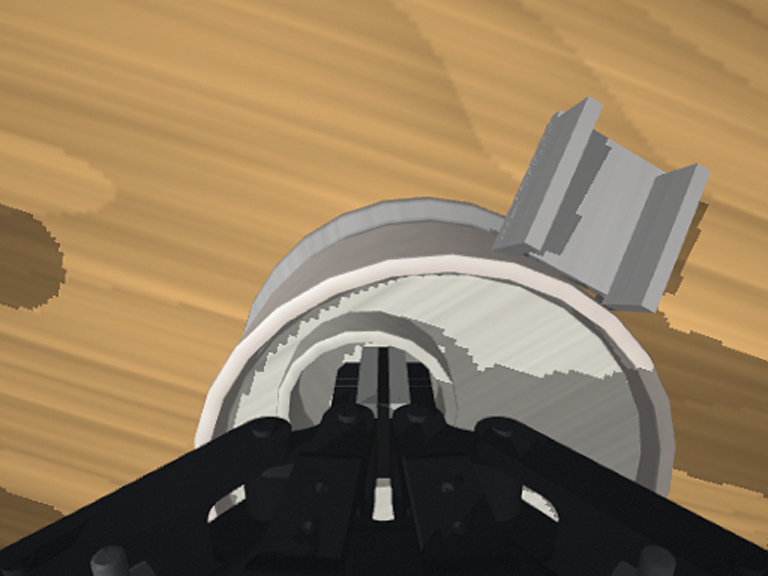

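Wrist picture: the disc now sits clearly below the rim (inner wall visible at (655,430)), TCP height 78 mm: home. Spout end top corners at (587,97) and (709,170). Now refining the spout's heading.

```bash
python3 - <<'E'
from h import *
import pickle
C=np.array([.5999,.0903])
c,p=pickle.load(open("w4.pkl","rb"))
print(cast(c,[(431/1.5,0)],.08)[0])
for name,cc,pts in (("w4",c,np.array([(587,97),(709,170)])/1.5),("w1",pickle.load(open("w1.pkl","rb")),[(308,26),(351,50)])):
  for z in(.04,.05,.06,.07,.08):
    B=cast(cc,pts,z)[:,:2];m=B.mean(0)-C;d=B[0]-B[1]
    print(name,z,"w",np.linalg.norm(d).round(4),"r",np.hypot(*m).round(4),"ang",np.degrees(np.arctan2(m[1],m[0])).round(2),"normal",(np.degrees(np.arctan2(d[1],d[0]))-90).round(2))
# foot/rim recheck of axis unnecessary; scene+side zooms of spout
a=cv2.imread("pics/scene0.png")[215:270,210:260];b=cv2.imread("pics/side0.png")[195:245,155:205]
cv2.imwrite("pics/sp.png",np.hstack([cv2.resize(a,(400,440),interpolation=0),cv2.resize(b,(400,440),interpolation=0)]))
E
```

```text
[0.73956197 0.14007591 0.08      ]
w4 0.04 w 0.0556 r 0.1399 ang -17.12 normal -8.78
w4 0.05 w 0.0526 r 0.1369 ang -15.3 normal -8.78
w4 0.06 w 0.0495 r 0.1339 ang -13.4 normal -8.78
w4 0.07 w 0.0465 r 0.1312 ang -11.41 normal -8.78
w4 0.08 w 0.0434 r 0.1286 ang -9.34 normal -8.78
w1 0.04 w 0.0474 r 0.1371 ang -11.74 normal -8.72
w1 0.05 w 0.046 r 0.1348 ang -11.25 normal -8.72
w1 0.06 w 0.0446 r 0.1325 ang -10.74 normal -8.72
w1 0.07 w 0.0432 r 0.1302 ang -10.21 normal -8.72
w1 0.08 w 0.0418 r 0.128 ang -9.67 normal -8.72
```

Call:
send_rows:
  series:
    - [0,0,-0.001,0,0,0]
    - [0.0003,0.0007,-0.0018,0,0,0]
    - [0.0006,0.0014,-0.0018,0,0,0]
    - [0.0008,0.002,-0.0018,0,0,0]
    - [0.0011,0.0027,-0.0018,0,0,0]
    - [0.0013,0.0034,-0.0018,0,0,0]
    - [0.0015,0.0041,-0.0018,0,0,0]
    - [0.0019,0.0055,-0.0018,0,0,0]
    - [0.0023,0.007,-0.0018,0,0,0]
    - [0.0026,0.0084,-0.0018,0,0,0]
    - [0.0029,0.0098,-0.0018,0,0,0]
    - [0.0031,0.0113,-0.0018,0,0,0]
    - [0.0032,0.0127,-0.0018,0,0,0]
    - [0.0032,0.0127,-0.0018,0,0,0]

```text
time: 9.7
position: [0.6366, 0.11, 0.0787]
ee_rot: [[0.953, 0.303, -0.002], [0.303, -0.953, 0.005], [-0.0, -0.006, -1.0]]
contact_force: [-4.0, 8.2, 9.2]
opening: 0.002
grip_force: 8.2
```

```bash
python3 st.py; python3 arc.py .042 23 21 19 17 15 13 11 9 7 5 3 1 -1 -3 -5 -7
```

```text
t 9.7 pos [0.6366 0.11   0.0787] F [-4.   8.2  9.2] tau [1.37 0.62 0.02] r 0.0416 ang 28.2
21.0 [0.0001 0.0015]
19.0 [0.0002 0.0029]
17.0 [0.0002 0.0044]
15.0 [0.0001 0.0059]
13.0 [0.     0.0073]
11.0 [-0.0001  0.0088]
9.0 [-0.0003  0.0102]
7.0 [-0.0005  0.0117]
5.0 [-0.0008  0.0131]
3.0 [-0.0012  0.0145]
1.0 [-0.0016  0.0159]
-1.0 [-0.002   0.0173]
-3.0 [-0.0025  0.0187]
-5.0 [-0.0031  0.0201]
-7.0 [-0.0036  0.0214]
```

Both wrist views agree at z ≈ 78 mm (width 43 mm, tip radius 128 mm, as given): spout heading ≈ −9°.

Call:
send_rows:
  series:
    - [0.0002,0.0029,-0.0005,0,0,0]
    - [0.0002,0.0044,-0.0005,0,0,0]
    - [0.0001,0.0059,-0.0005,0,0,0]
    - [0,0.0073,-0.0005,0,0,0]
    - [-0.0001,0.0088,-0.0005,0,0,0]
    - [-0.0003,0.0102,-0.0005,0,0,0]
    - [-0.0005,0.0117,-0.0005,0,0,0]
    - [-0.0008,0.0131,-0.0005,0,0,0]
    - [-0.0012,0.0145,-0.0005,0,0,0]
    - [-0.0016,0.0159,-0.0005,0,0,0]
    - [-0.002,0.0173,-0.0005,0,0,0]
    - [-0.0025,0.0187,-0.0005,0,0,0]
    - [-0.0031,0.0201,-0.0005,0,0,0]
    - [-0.0036,0.0214,-0.0005,0,0,0]
    - [-0.0036,0.0214,-0.0005,0,0,0]

```text
time: 11.2
position: [0.6372, 0.0925, 0.0787]
ee_rot: [[0.953, 0.302, -0.006], [0.302, -0.953, 0.011], [-0.003, -0.012, -1.0]]
contact_force: [-6.6, 19.2, 9.7]
opening: 0.004
grip_force: 14.7
```

```bash
python3 st.py; python3 - <<'E'
from h import *
import pickle
c=camera_params("wrist");p=snapshot("wrist");pickle.dump((c,p),open("w5.pkl","wb"))
cv2.imwrite("pics/w5.png",cv2.resize(p[:,:,::-1],None,fx=1.5,fy=1.5,interpolation=2))
E
python3 arc.py .042 -7 -8 -9 -10 -11 -12 -13 -14 -15 -16 -17 -18 -19
```

```text
t 11.2 pos [0.6372 0.0925 0.0787] F [-6.6 19.2  9.7] tau [ 3.07  1.21 -0.15] r 0.0374 ang 3.4
-8.0 [-0.0003  0.0007]
-9.0 [-0.0006  0.0013]
-10.0 [-0.001  0.002]
-11.0 [-0.0013  0.0026]
-12.0 [-0.0017  0.0033]
-13.0 [-0.002   0.0039]
-14.0 [-0.0024  0.0045]
-15.0 [-0.0028  0.0051]
-16.0 [-0.0032  0.0058]
-17.0 [-0.0036  0.0064]
-18.0 [-0.004  0.007]
-19.0 [-0.0045  0.0076]
```

View pics/w5.png

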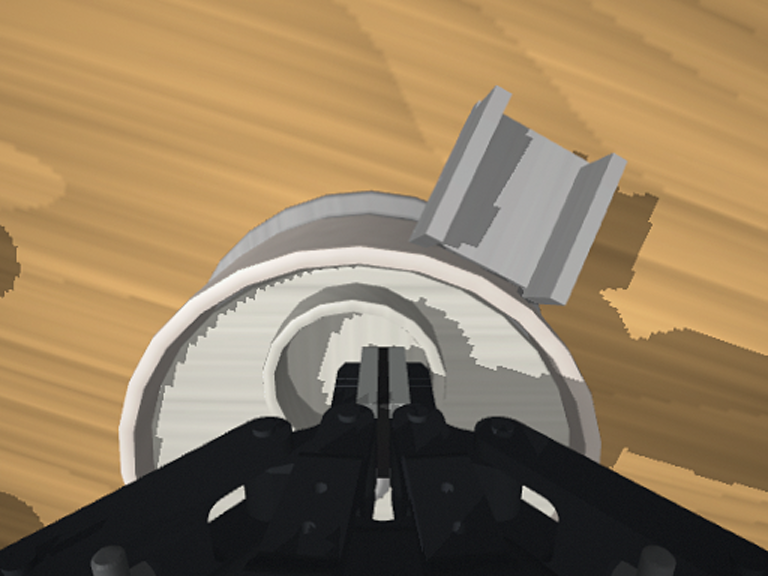

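Wrist picture: fingers at (383,375) press the lower right of the cup ring (264–445 wide, top at (352,300)); cup still short of the spout line.

```bash
python3 - <<'E'
from fit import *
import pickle
C=np.array([.5999,.0903]);c,p=pickle.load(open("w5.pkl","rb"))
P=np.array([(264,375),(275,341),(300,314),(350,301),(400,312),(430,341),(444,372)])/1.5
for z in(.092,.096):
    x,n,e=circ(cast(c,P,z)[:,:2],.026);d=x[:2]-C;print(z,x,n,e,np.hypot(*d),np.degrees(np.arctan2(d[1],d[0])))
B=cast(c,np.array([(496,87),(626,160)])/1.5,.08)[:,:2];m=B.mean(0)-C;print("spout",np.linalg.norm(B[0]-B[1]),np.hypot(*m),np.degrees(np.arctan2(m[1],m[0])))
E
```

```text
0.092 [0.63736475 0.10232416 0.02699851] 7 8.561590208702102e-05 0.03934701928883922 17.793824793530405
0.096 [0.63957849 0.1026958  0.02616799] 7 8.29018123835011e-05 0.041569677086738956 17.349119789480046
spout 0.04308156855242882 0.12860998260253415 -9.512609691132942
```

Cup at 17.4° (r 41.6 mm ✓), spout −9.4°: 27° to go; doing about 80 % of it, then measuring again.

Call:
send_rows:
  series:
    - [-0.0005,0.0014,-0.0003,0,0,0]
    - [-0.001,0.0028,-0.0005,0,0,0]
    - [-0.0015,0.0042,-0.0005,0,0,0]
    - [-0.0021,0.0055,-0.0005,0,0,0]
    - [-0.0027,0.0069,-0.0005,0,0,0]
    - [-0.0034,0.0083,-0.0005,0,0,0]
    - [-0.0041,0.0096,-0.0005,0,0,0]
    - [-0.0049,0.011,-0.0005,0,0,0]
    - [-0.0057,0.0124,-0.0005,0,0,0]
    - [-0.0065,0.0137,-0.0005,0,0,0]
    - [-0.0065,0.0137,-0.0005,0,0,0]
    - [-0.0065,0.0137,-0.0005,0,0,0]

```text
time: 12.45
position: [0.6383, 0.0765, 0.0788]
ee_rot: [[0.953, 0.303, -0.001], [0.303, -0.953, 0.009], [0.002, -0.009, -1.0]]
contact_force: [-1.2, 16.2, 2.9]
opening: 0.001
grip_force: 9.0
```

```bash
python3 st.py; cat > cup.py <<'E'
from fit import *
import pickle
# cup rim: white band pixels of the ring's visible part, outer edge found along rays from a predicted centre
C=np.array([.5999,.0903]);c=camera_params("wrist");p=snapshot("wrist");cv2.imwrite("pics/wl.png",cv2.resize(p[:,:,::-1],None,fx=1.5,fy=1.5,interpolation=2))
pickle.dump((c,p),open("wl.pkl","wb"))
E
python3 cup.py
```

```text
t 12.45 pos [0.6383 0.0765 0.0788] F [-1.2 16.2  2.9] tau [ 2.65  0.16 -0.02] r 0.0408 ang -19.8
```

View pics/wl.png

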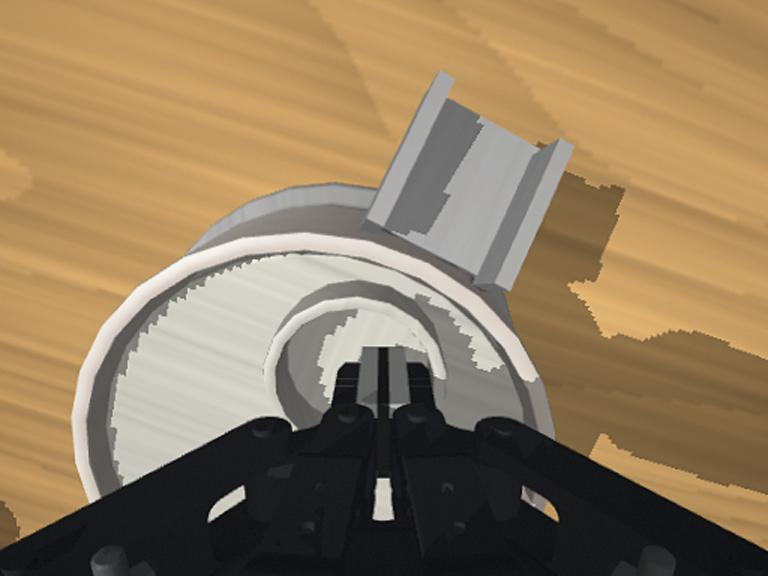

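Wrist picture: cup ring 264–445 wide with top at (352,297), spout end corners (441,71) and (573,143); the cup is nearly opposite the spout.

```bash
cat > m.py <<'E'
from fit import *
import pickle,sys
C=np.array([.5999,.0903]);c,p=pickle.load(open("wl.pkl","rb"))
def meas(cp,sp):
    x,n,e=circ(cast(c,np.array(cp)/1.5,.096)[:,:2],.026);d=x[:2]-C;print(x.round(4),n,e,np.hypot(*d),"cup ang",np.degrees(np.arctan2(d[1],d[0])))
    B=cast(c,np.array(sp)/1.5,.08)[:,:2];m=B.mean(0)-C;print("spout",np.linalg.norm(B[0]-B[1]),np.hypot(*m),np.degrees(np.arctan2(m[1],m[0])))
E
python3 -c "
from m import *
meas([(264,370),(275,338),(300,310),(352,297),(400,308),(430,336),(445,368)],[(441,71),(573,143)])"
```

```text
[0.6414 0.0868 0.0263] 7 0.00010329474912950126 0.04163860783115115 cup ang -4.842136509490704
spout 0.042451038573836614 0.12905023882048294 -9.520410842620246
```

Call:
send_rows:
  series:
    - [-0.0003,0.0006,0,0,0,0]
    - [-0.0006,0.0012,0,0,0,0]
    - [-0.0009,0.0019,0,0,0,0]
    - [-0.0012,0.0025,0,0,0,0]
    - [-0.0014,0.0031,0,0,0,0]
    - [-0.0014,0.0031,0,0,0,0]
    - [-0.0014,0.0031,0,0,0,0]

```text
time: 13.2
position: [0.6379, 0.0733, 0.0788]
ee_rot: [[0.953, 0.303, -0.001], [0.303, -0.953, 0.01], [0.002, -0.01, -1.0]]
contact_force: [-1.4, 17.3, 2.5]
opening: 0.001
grip_force: 10.0
```

```bash
python3 st.py
```

```text
t 13.2 pos [0.6379 0.0733 0.0788] F [-1.4 17.3  2.5] tau [ 2.72  0.11 -0.1 ] r 0.0416 ang -24.0
```

Call:
send_rows:
  series:
    - [0.001,-0.0025,0,0,0,0]
    - [0.002,-0.005,0,0,0,0]
    - [0.003,-0.0075,0,0,0,0]
    - [0.0045,-0.0107,-0.001,0,0,0]
    - [0.0045,-0.0107,-0.004,0,0,0]
    - [0.0045,-0.0107,-0.008,0,0,0]
    - [0.0045,-0.0107,-0.015,0,0,0]
    - [0.0045,-0.0107,-0.03,0,0,0]
    - [0.0045,-0.0107,-0.06,0,0,0]
    - [0.0045,-0.0107,-0.1,0,0,0]
    - [0.0045,-0.0107,-0.13,0,0,0]
    - [0.0045,-0.0107,-0.15,0,0,0]
    - [0.0045,-0.0107,-0.15,0,0,0]
    - [0.0045,-0.0107,-0.15,0,0,0]

```text
time: 14.6
position: [0.6396, 0.0782, 0.2291]
ee_rot: [[0.953, 0.304, 0.001], [0.304, -0.953, -0.0], [0.001, 0.0, -1.0]]
contact_force: [-0.5, 0.4, -0.6]
opening: -0.003
grip_force: 0.0
```

```bash
python3 st.py; python3 cup.py
```

```text
t 14.6 pos [0.6396 0.0782 0.2291] F [-0.5  0.4 -0.6] tau [-0.   -0.02  0.01] r 0.0415 ang -17.0
```

View pics/wl.png

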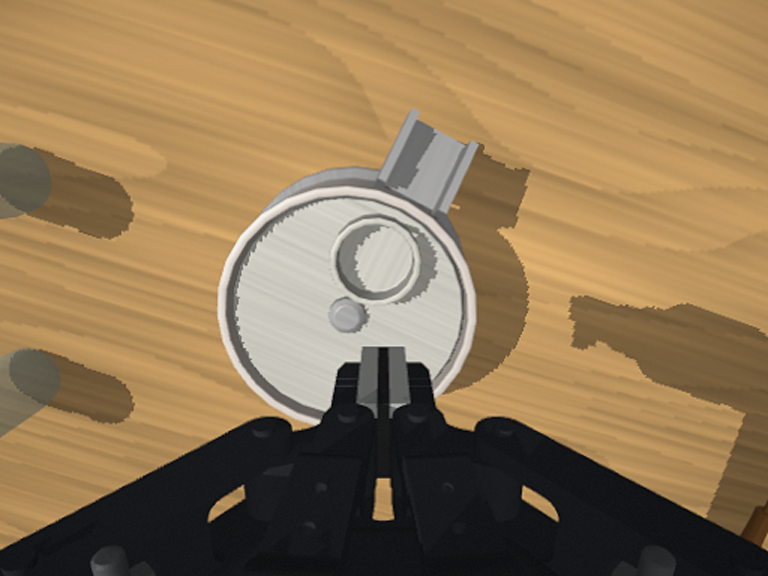

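Wrist picture: fingers clear; cup ring centred near (376,260), hub at (346,315), rim centred near (347,305), spout end corners (412,110) and (479,145); the disc lies below the rim. Measuring the remaining angle.

```bash
python3 - <<'E'
from m import *
g=cv2.cvtColor(p,cv2.COLOR_RGB2GRAY).astype(np.float32);sat=cv2.cvtColor(p,cv2.COLOR_RGB2HSV)[:,:,1].astype(np.float32)
P=radial(sat,(231,202),0,70,105,c,.086);P=P[(P[:,1]<225)&~((P[:,0]>245)&(P[:,1]<150))]
x,n,e=circ(cast(c,P,.086)[:,:2],.082);print("rim",x,n,e)
ang=lambda d:np.degrees(np.arctan2(d[1],d[0]))
for f,t in((25,34),(19,28)):
    q=circ(cast(c,radial(g,(250.5,173),0,f,t,c,.096),.096)[:,:2],.026);print("cup",q,ang(q[0][:2]-x[:2]),ang(q[0][:2]-C),np.hypot(*(q[0][:2]-x[:2])))
hand=[(331,260),(339,235),(357,219),(376,214),(400,223),(415,240),(420,262),(411,286),(391,300),(369,302),(345,289)]
meas(hand,[(412,110),(479,145)])
B=cast(c,np.array([(412,110),(479,145)])/1.5,.08)[:,:2].mean(0);print("spout vs rim centre",ang(B-x[:2]))
# spout wall sides' direction
sp=cast(c,np.array([(412,110),(380,181),(479,145),(449,211)])/1.5,.08)[:,:2];print("walls",ang(sp[0]-sp[1]),ang(sp[2]-sp[3]))
E
```

```text
rim [0.60120494 0.09065753 0.08110465] 33 0.00035417281369295507
cup (array([0.64284921, 0.08423255, 0.02458366]), 110, np.float64(0.0004036451672686483)) -8.770569655578754 -8.040980421855261 0.04213698596548965
cup (array([0.64167569, 0.08421483, 0.02306914]), 98, np.float64(0.00031608008075700346)) -9.045232920218968 -8.287582566942287 0.04098035882766388
[0.6426 0.0843 0.0261] 11 0.0002053494675082182 0.043105576534051386 cup ang -8.068267634219866
spout 0.04372331193485881 0.12780105650254367 -9.868279907827988
spout vs rim centre -10.12895424607889
walls -6.83213837585942 -4.961863615201938
```

Cup −8.8°, spout −9.5 ± 0.7°: aligned within about a degree, rotor home, robot clear. Handing in.

```bash
python3 -c "
from station import manip
print(manip.finish_job())"
```

```text
the job is handed in; nothing more can be done
None
```

The job is handed in: the rotor plate dropped fully home and was then turned until the finger cup stood at the spout, within about 1° by camera. The shakers and spoon were left alone, and the arm was clear after about 15 s of the 51 s; the result of the judging was not shown.

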